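# Set a cabinet door's gap with a taper feeler

## Task

A small painted keepsake cabinet lies on its back while its hinges are fitted. Take the red-handled taper feeler out of its wooden stand and slide its blade down into the gap between the blue rail on the robot's side (opposite the orange one) and the pale door leaf, near the middle of the rail, until it drags snugly (some 8 N of push), and never force it (20 N would be too much). Leave it standing there by itself, wedged upright, and do not disturb the jars, cup and carvings around.

Things in the scene. Friction and masses are not known exactly. Their poses are not given: they have to be found in the camera images.
- cabinet: Blue cabinet on its back, fixed, 210 (x) by 240 (y) by 92 mm high; orange lip 8 mm higher on the far rail. Origin: centre of its underside; z up, x from near rail to far rail. The pale door leaf lies between the rails, top 90 mm above the table, 18 mm thick, near edge rounded 4 mm. It slides away from the near rail on rubber buffers, giving 1 mm for each 8 N, at most 8 mm.
- jamb (a point): Middle of the near rail's upper inner edge, 92 mm above the table. x points from the rail's upright inner face across the gap to the leaf, y along the gap, z up. The rail is 25 mm thick (x -25 to 0). The gap, 202 mm long in y and open down to the table, lies between this face and the leaf; its width differs each time, 6.5 to 12 mm, and is not measured.
- feeler: Loose taper feeler, 90 to 140 g: metal blade below a red handle with a yellow band. Origin: lower tip, on the flat face, mid-width; z up to the handle, x from flat to tapered face. Blade 30 mm wide (y), 80 mm long, 3 mm thick at the tip, 1 mm more for every 6 mm of height. The flat face goes on the rail. Its x starts as the stand's x, within 0.8 rad of the cabinet's.
- feeler_grip (a point): Centre of the feeler's handle, 6 mm in x and 101 mm in z from the tip. Axes as the feeler's. The handle is 22 mm (x) by 46 mm (y) by 42 mm (z), its underside 80 mm above the tip.
- feeler_tip (a point): Lower tip of the feeler on its flat face (the feeler's origin). Axes as the feeler's.
- stand: Fixed wooden block 75 by 85 mm, 88 mm high, with an upright hole 23 mm (x) by 35 mm (y), through which the feeler's blade hangs; the handle's underside rests on its top. Origin: centre of its underside, z up.
- jar_red: Bystander: white-capped squat paint jar with a red label, 42 mm across, 48 mm high; origin at the centre of its underside.
- jar_green: Bystander: green-capped squat paint jar, 42 mm across, 48 mm high; origin at the centre of its underside.
- carving: Bystander: blue and orange carved animal, about 80 mm long and 75 mm high; origin at the centre of its underside.
- carving_bare: Bystander: unpainted pale wood carved animal, about 80 mm long and 75 mm high; origin at the centre of its underside.
- water_cup: Bystander: white cup, 68 mm across the rim, 75 mm high; origin at the centre of its underside.
There are look-alikes about, which are no part of the job. There is more than one size of the feeler; the job needs the middle-sized.

How it is judged:
On the way, in this order (a step that is already met when the one before it is completed fails the run):
1. the feeler is lifted out of the stand (height (world z) of feeler_tip above 0.094 m), for 0.2 s.
2. the blade's tip is in the gap, at least 12 mm below the rail's top (z of feeler_tip in the frame of jamb between -0.09 and -0.012 m and x of feeler_tip in the frame of jamb between -0.003 and 0.016 m and y of feeler_tip in the frame of jamb between -0.06 and 0.06 m), for 0.1 s.
At the end, for the whole second after the job is handed in: The feeler stands by itself at rest in the gap, within 7 degrees of upright, tip at least 15 mm below the rail's top, within 50 mm of the rail's middle and 8 mm of its face, wedged so that it presses on the rail with 3 to 14 N (a push of about 8 N gives this) (contact force between feeler and cabinet between 3 and 14 N and z of feeler_tip in the frame of jamb below -0.015 m and x of feeler_tip in the frame of jamb between -0.003 and 0.008 m and y of feeler_tip in the frame of jamb between -0.05 and 0.05 m and angle between feeler_tip's own z axis and vertical below 0.12 rad and linear speed of feeler below 0.01 m/s); the robot touches nothing.
It fails at once if the feeler is forced: it presses on the cabinet with more than 20 N (contact force between feeler and cabinet above 20 N).
It fails at once if a jar, the cup or a carving is moved by more than 30 mm (distance of any of jar_red, jar_green, carving, carving_bare, water_cup from where it was at the start of the episode above 0.03 m).
It also fails if it takes over 64 s, if anything falls off the work surface, if the arm or the gripper's body presses on something with over 40 N, if the wrist force passes 120 N, or if a joint passes its speed limit or range.

## Robot

A 6-joint arm with a two-finger parallel gripper is mounted at the origin on the work surface. World frame = base frame: x ahead of the robot, y to its left, z up, the work surface at z = 0. Lengths are in m, angles in rad, forces in N, time in s.
With the tool pointing down it reaches from about 0.35 to 0.725 m from the base axis. Payload 4.3 kg.
Tool frame: the origin (TCP) lies at the very end of the fingers, on their centre line; the grasp point (between the pads) lies 19 mm behind it; z points along the fingers, y is the line along which they close (so a half turn about z gives the same grasp; the last joint's range is limited). The gripper opens to 85 mm and grips with 20 to 120 N. Pads are 22 mm wide; open, the fingers measure 114 mm over their backs; the gripper's body (76 mm by 85 mm) begins 54 mm behind the grasp point. The pads swing forward as they close: fully open they stand 13 mm farther back than shut.
Start: joints at [1.01, 0.377, 0.081, 1.274, 0, 1.46], TCP at [0.251, 0.518, 0.211] pointing down, gripper open.
Joint ranges: [-2.72, 2.72], [-0.84, 1.66], [-1.02, 1.22], [-1.77, 2.12], [-1.37, 1.28], [-3.14, 3.14]. Speed limits (rad/s): [2.57, 2.57, 3.14, 3.14, 3.14, 3.14].

## Interface

Orientations are given as a unit quaternion [w, x, y, z].
In Python, from workcell import * gives the robot as it stands. The module is installed in compiled form; this text tells all that it offers.
- The arm moves only by the tool arm_command, never from a script. Its argument "motion" is a list of rows, each a list of 5 numbers: the shift along the tool's x, y, z in units of 0.4 m (1.0 is 0.4 m), then the turn about the tool's z in units of pi rad (1.0 is pi rad), then the gripper's target within -1 to 1 (shut at 1, half-way at 0, fully open at -1). In form: [[dx, dy, dz, yaw, fingers], ...]. A call has 1 to 20 rows; each row shifts and turns the commanded pose from where the row before left it, along the tool's axes as they then stand; what a row does not reach is not made up. A row lasts 1/8 s, in which the tool goes at most 62.5 mm and 10.7 degrees, less where a joint would pass 70% of its speed; a pose out of reach is approached as far as the arm can. A call with a number of a shift or a turn outside -1 to 1 is refused whole. A call with a gripper value outside its range is refused whole. The fingers move at their own pace and stop on an object; the grip force is fixed at half the most. Time passes only in rows, so rows that do not move let the fingers close. It gives the time, the measured TCP pose, the force, the opening and the grip force at its end, in the units of the state.
- get_state(): the state, without advancing time (a new reading comes with each control period).
- get_image(name): name is "side" or "top" or "wrist"; returns the picture (480x640x3 uint8, red, green, blue); there is no depth.
- camera_params(name): a dict with "fovy" (degrees; the focal length in pixels is half the picture's height over the tangent of half this angle, whatever the lens; pixels are square), "cx", "cy" (the principal point, pixels), "position" and "rotation" of the camera in the world. Camera axes: x right, y down, z forward; pixel columns grow to the right and rows downward; lengths in m; the calibration is good to about 2 mm. A picture is of the moment at which its call begins: read the wrist's pose just before it. camera_params takes no time and is no camera call; for the wrist camera it gives the pose at the moment of the call.
- close_job(): hands the job in; it is judged then, once.
The state is a dict: "clock": time; "q": joint angles; "qd": joint speeds; "joint_efforts": joint torques, N m; "tcp_pos": TCP position; "tcp_rot": TCP orientation; "ft_force": force on the tool from outside, world axes, zero at the start; "ft_torque": the same for the moment, N m; "grip_width": finger opening in m; "finger_force": force on a finger pad.
Only numpy, scipy, OpenCV 4.12 (cv2) and the standard library are available. Lean on these libraries where they do the work, as an engineer would, in place of code of your own. Each camera call takes 0.05 s, during which the arm holds its last target. There are 200 camera calls.

## Working session

There is one attempt and no reset: what is moved stays moved. The work goes in short steps, Python scripts to look and compute and a tool call to move; the robot and the scene stay as the last step left them, time stands still between calls to the robot, and variables do not carry over. Pictures are saved under pics/ and viewed, at most 10 in all, crops included, and the job is handed in when it is done.

Besides the shell and the picture viewer there is one more tool, called after "Emit:" in YAML: its name, and indented under it one key for each argument. arm_command: Moves the arm, as the interface text tells. Its arguments: {"type":"object","properties":{"motion":{"type":"array"}},"required":["motion"]}

```bash
mkdir -p pics; cat > h.py <<'E'
from workcell import *
import numpy as np, cv2
def shot(n,f):
    p=camera_params(n); im=get_image(n); cv2.imwrite('pics/'+f,cv2.cvtColor(im,cv2.COLOR_RGB2BGR)); return im,p
def ray(p,u,v):
    f=240/np.tan(np.radians(p['fovy'])/2)
    R=np.array(p['rotation']); 
    d=R@np.array([(u-p['cx'])/f,(v-p['cy'])/f,1.]); return np.array(p['position']),d
def onz(p,u,v,z):
    o,d=ray(p,u,v); return o+d*(z-o[2])/d[2]
def proj(p,X):
    f=240/np.tan(np.radians(p['fovy'])/2)
    c=np.array(p['rotation']).T@(np.array(X)-p['position']); return c[:2]/c[2]*f+[p['cx'],p['cy']]
E
python3 - <<'E'
from h import *
for n in('top','side'):
    im,p=shot(n,n+'0.png'); print(n,p)
print(get_state())
E
```

```text
top {'fovy': 48.943008047657884, 'cx': 315.58989320619077, 'cy': 244.30888261714998, 'position': array([0.44324406, 0.01925998, 1.14172516]), 'rotation': array([-0.02069618,  0.71495838, -0.69881937,  0.00759438])}
side {'fovy': 50.76707554842056, 'cx': 319.91241387584137, 'cy': 239.09343669804338, 'position': array([-0.077025  , -0.52649286,  0.84482472]), 'rotation': array([-0.3624147 ,  0.84202953, -0.36634627,  0.15947498])}
{'clock': 0.1, 'q': array([ 1.00973870e+00,  3.78007339e-01,  7.97824795e-02,  1.27440231e+00,
       -2.22296730e-05,  1.46048244e+00]), 'qd': array([-0.0013543 , -0.0013115 ,  0.00326516, -0.00155002, -0.00042469,
       -0.00015498]), 'joint_efforts': array([ 2.44418425e-04, -4.64693928e+01,  2.70582139e+01,  1.19879149e-02,
       -1.22848919e-04,  2.45608653e-06]), 'tcp_pos': array([0.25016815, 0.51704105, 0.21015335]), 'tcp_rot': array([-2.91060341e-04,  2.23468738e-01,  9.74710667e-01, -8.67987288e-04]), 'ft_force': array([ 0.48524889, -0.31649121, -0.55490044]), 'ft_torque': array([ 0.02289287,  0.01390206, -0.0543204 ]), 'finger_force': 0.0, 'grip_width': 0.08539807258861673}
```

View pics/top0.png

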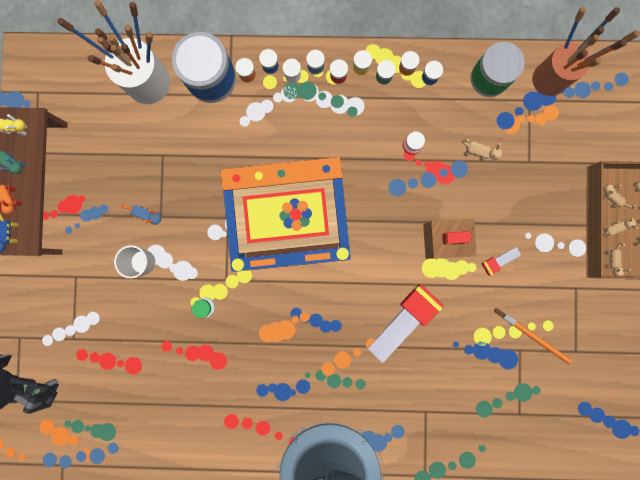

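View pics/side0.png

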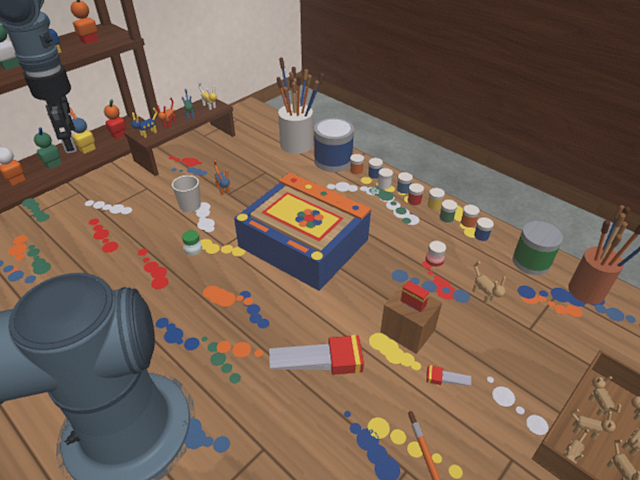

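The top view shows the cabinet at about (285,215), with the near rail at row ~260. The stand is at (450,240), with the feeler handle at (457,238). The large and small look-alikes lie flat on the table. The side view agrees. Next I'll measure.

```bash
cat >> h.py <<'E'
from scipy.spatial.transform import Rotation as Rn
_cp=camera_params
def camera_params(n):
    p=dict(_cp(n)); r=np.array(p['rotation'])
    if r.shape==(4,): p['rotation']=Rn.from_quat(r[[1,2,3,0]]).as_matrix()
    return p
def blobs(im,lo,hi,amin=40):
    h=cv2.cvtColor(im,cv2.COLOR_RGB2HSV); m=cv2.inRange(h,lo,hi)
    c,_=cv2.findContours(m,cv2.RETR_EXTERNAL,cv2.CHAIN_APPROX_NONE)
    return [x for x in sorted(c,key=cv2.contourArea,reverse=True) if cv2.contourArea(x)>amin]
E
python3 - <<'E'
from h import *
im=cv2.cvtColor(cv2.imread('pics/top0.png'),cv2.COLOR_BGR2RGB);p=camera_params('top')
for c in blobs(im,(0,180,100),(6,255,255),80):
    r=cv2.minAreaRect(c); q=cv2.boxPoints(r)
    if 430<r[0][0]<490 and 220<r[0][1]<260:
        print('handle',r,[onz(p,*x,.130).round(4) for x in q],onz(p,*r[0],.130))
for c in blobs(im,(105,120,60),(120,255,255),300):
    r=cv2.minAreaRect(c);
    if 200<r[0][0]<360 and 150<r[0][1]<290: print('blue',r,cv2.contourArea(c))
for n,u,v in(('nearL',234,270),('nearR',350,258),('farL',221,170),('farR',341,157)): print(n,onz(p,u,v,.1 if n[0]=='f' else .092))
big=cv2.resize(im[145:280,210:360],None,fx=5,fy=4,interpolation=cv2.INTER_CUBIC)
cv2.imwrite('pics/crop.png',cv2.cvtColor(big,cv2.COLOR_RGB2BGR))
for n,u,v,z in(('jarG',201,308,.048),('jarR',415,140,.048),('carvB',482,150,.04),('cup',134,260,.075)): print(n,onz(p,u,v,z))
E
```

```text
blue ((268.8478088378906, 247.20919799804688), (132.648681640625, 64.04014587402344), 28.686145782470703) 1554.0
blue ((341.34783935546875, 218.329345703125), (80.50213623046875, 8.431718826293945), 84.03550720214844) 509.0
nearL [0.43012984 0.2007106  0.092     ]
nearR [ 0.45935031 -0.029836    0.092     ]
farL [0.62882992 0.23120023 0.1       ]
farR [ 0.65960977 -0.00745309  0.1       ]
jarG [0.34928192 0.27463135 0.048     ]
jarR [ 0.70912344 -0.16222385  0.048     ]
carvB [ 0.69257904 -0.30372654  0.04      ]
cup [0.44547177 0.40830462 0.075     ]
```

View pics/crop.png

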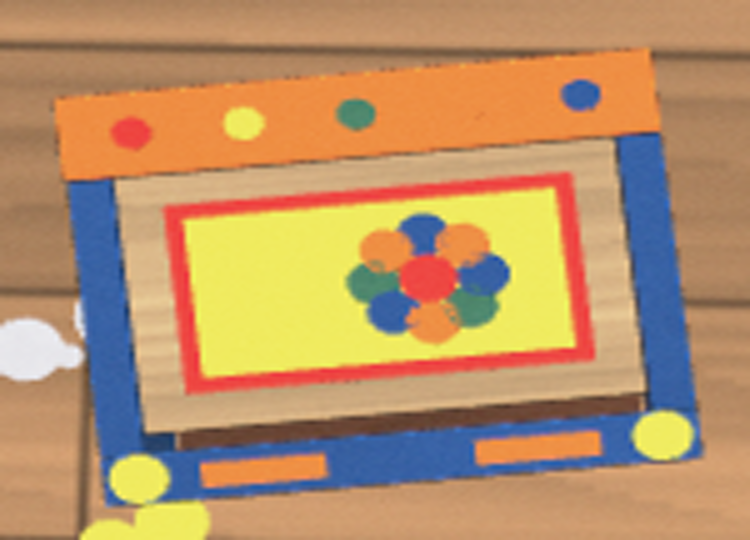

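The crop shows the gap as a dark strip running from about (248,256) to (338,246) in full-picture pixels, roughly 9 mm wide. The cabinet is turned by about +0.126 rad. Next I'll go above the stand.

```bash
cat >> h.py <<'E'
def plan(tx,ty,tz,psi):
    "psi = wanted world angle of tool y. prints total shift in tool axes of NOW, units"
    s=get_state(); q=np.array(s['tcp_rot']); R=Rn.from_quat(q[[1,2,3,0]]).as_matrix()
    d=R.T@(np.array([tx,ty,tz])-s['tcp_pos']); a=np.arctan2(R[1,1],R[0,1])
    t=-(psi-a); t=(t+np.pi/2)%np.pi-np.pi/2
    print('pos',s['tcp_pos'].round(4),'psi_y',a.round(4),'d units',(d/.4).round(4),'yaw units',round(t/np.pi,4),'tilt',R[2].round(4))
E
python3 - <<'E'
from h import *
im=cv2.cvtColor(cv2.imread('pics/top0.png'),cv2.COLOR_BGR2RGB);p=camera_params('top')
h=cv2.cvtColor(im,cv2.COLOR_RGB2HSV);sub=im[225:252,435:480].astype(int)
m=((sub[...,0]>150)&(sub[...,1]<90)).astype('uint8')
c=max(cv2.findContours(m,0,1)[0],key=cv2.contourArea)+np.array([435,225])
r=cv2.minAreaRect(c);print(r,[onz(p,*x,.13).round(4) for x in cv2.boxPoints(r)]);P=onz(p,*r[0],.13);print(P)
plan(P[0]-.05,P[1],.22,0.15)
E
```

```text
((458.57354736328125, 237.0304718017578), (11.542021751403809, 23.511526107788086), 85.91438293457031) [array([ 0.5125, -0.2114,  0.13  ]), array([ 0.5167, -0.256 ,  0.13  ]), array([ 0.4947, -0.2578,  0.13  ]), array([ 0.4905, -0.2132,  0.13  ])]
[ 0.50360264 -0.23457736  0.13      ]
pos [0.2502 0.517  0.2102] psi_y 1.1201 d units [-1.2764 -1.4699 -0.0222] yaw units 0.3088 tilt [ 2.0e-04 -1.8e-03 -1.0e+00]
```

Emit:
arm_command:
  motion:
    - [-0.075, -0.0865, 0, 0, -1]
    - [-0.075, -0.0865, 0, 0, -1]
    - [-0.075, -0.0865, 0, 0, -1]
    - [-0.075, -0.0865, 0, 0, -1]
    - [-0.075, -0.0865, 0, 0, -1]
    - [-0.075, -0.0865, 0, 0, -1]
    - [-0.075, -0.0865, 0, 0, -1]
    - [-0.075, -0.0865, 0, 0, -1]
    - [-0.075, -0.0865, 0, 0, -1]
    - [-0.075, -0.0865, 0, 0, -1]
    - [-0.075, -0.0865, 0, 0, -1]
    - [-0.075, -0.0865, 0, 0, -1]
    - [-0.075, -0.0865, 0, 0, -1]
    - [-0.075, -0.0865, 0, 0, -1]
    - [-0.075, -0.0865, 0, 0, -1]
    - [-0.075, -0.0865, 0, 0, -1]
    - [-0.075, -0.0865, 0, 0, -1]

```text
clock: 2.22
tcp_pos: [0.4532, -0.2354, 0.2106]
tcp_rot: [-0.0, 0.224, 0.975, 0.0]
ft_force: [0.2, 0.7, 0.1]
grip_width: 0.0857
finger_force: 0.0
```

Emit:
arm_command:
  motion:
    - [0, 0, 0, 0.0525, -1]
    - [0, 0, 0, 0.0525, -1]
    - [0, 0, 0, 0.0525, -1]
    - [0, 0, 0, 0.0525, -1]
    - [0, 0, 0, 0.0525, -1]
    - [0, 0, 0, 0.0525, -1]
    - [0, 0, 0, 0, -1]

```text
clock: 3.1
tcp_pos: [0.453, -0.2338, 0.2106]
tcp_rot: [-0.001, 0.659, 0.752, -0.0]
ft_force: [-0.7, -0.3, 0.2]
grip_width: 0.0854
finger_force: 0.0
```

```bash
python3 - <<'E'
from h import *
plan(.5036,-.2346,.22,.1)
im,p=shot('wrist','w1.png'); print(p, get_state()['ft_force'],get_state()['clock'])
print(proj(p,[.5036,-.2346,.13]))
E
```

```text
pos [ 0.453  -0.2338  0.2106] psi_y 0.1323 d units [-0.0186  0.1251 -0.0237] yaw units 0.0103 tilt [ 8.e-04 -7.e-04 -1.e+00]
{'fovy': 62.77669369286266, 'cx': 318.96396054497706, 'cy': 236.50016790118582, 'position': array([ 0.44397675, -0.16333946,  0.37252085]), 'rotation': array([[ 0.99125012,  0.12718086,  0.03533037],
       [ 0.13198901, -0.9520801 , -0.27590287],
       [-0.00145222,  0.27815197, -0.96053598]])} [ 0.01918106 -0.3452642   0.7354545 ] 3.15
[396.25384912 248.80991243]
```

View pics/w1.png

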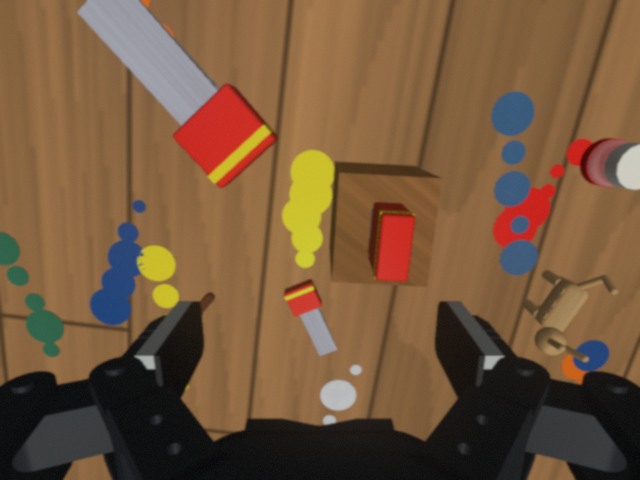

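The wrist picture shows the handle's bright top at about (382..413, 213..282). Its predicted centre of (396,249) agrees. Next I'll refine the yaw and centre.

```bash
python3 - <<'E'
from h import *
im=cv2.cvtColor(cv2.imread('pics/w1.png'),cv2.COLOR_BGR2RGB);p=camera_params('wrist')
sub=im[190:300,355:430].astype(int)
m=((sub[...,0]>205)&(sub[...,1]<100)).astype('uint8'); print(m.sum())
c=max(cv2.findContours(m,0,1)[0],key=cv2.contourArea)+np.array([355,190])
W=np.array([onz(p,*x[0],.13)[:2]*1000 for x in c],np.float32)
r=cv2.minAreaRect(W);print(r,cv2.boxPoints(r).round(1).tolist())
E
```

```text
0Traceback (most recent call last):
  File "<stdin>", line 5, in <module>
ValueError: max() iterable argument is empty
```

```bash
python3 - <<'E'
from h import *
im=cv2.cvtColor(cv2.imread('pics/w1.png'),cv2.COLOR_BGR2RGB);p=camera_params('wrist')
print(im[250,396],im[220,380],im[209,396],im[250,378])
sub=im[190:300,355:430].astype(int)
for t in(150,170,185,195):
    m=((sub[...,0]>t)&(sub[...,1]<90)).astype('uint8')
    if m.sum()<200: continue
    c=max(cv2.findContours(m,0,1)[0],key=cv2.contourArea)+np.array([355,190])
    W=np.array([onz(p,*x[0],.13)[:2]*1000 for x in c],np.float32)
    r=cv2.minAreaRect(W);print(t,m.sum(),r,cv2.boxPoints(r).round(1).tolist())
E
```

```text
[202  48  37] [104  54  19] [90 30 17] [128  42  22]
150 2095 ((502.8799743652344, -234.72755432128906), (20.887237548828125, 44.35514450073242), 4.557519435882568) [[490.70001220703125, -213.39999389648438], [494.20001220703125, -257.70001220703125], [515.0999755859375, -256.0], [511.5, -211.8000030517578]]
170 1949 ((502.8714294433594, -234.8025665283203), (19.731908798217773, 43.55489730834961), 4.646873474121094) [[491.29998779296875, -213.89999389648438], [494.79998779296875, -257.29998779296875], [514.5, -255.6999969482422], [510.8999938964844, -212.3000030517578]]
185 1803 ((502.8241271972656, -234.7943115234375), (18.733991622924805, 42.503173828125), 4.675269603729248) [[491.79998779296875, -214.39999389648438], [495.20001220703125, -256.70001220703125], [513.9000244140625, -255.1999969482422], [510.3999938964844, -212.8000030517578]]
195 1674 ((502.8935241699219, -234.7662811279297), (17.799903869628906, 41.779170989990234), 4.569366931915283) [[492.3999938964844, -214.6999969482422], [495.70001220703125, -256.29998779296875], [513.4000244140625, -254.89999389648438], [510.1000061035156, -213.1999969482422]]
```

Emit:
arm_command:
  motion:
    - [-0.0093, 0.0618, 0, 0, -1]
    - [-0.0093, 0.0618, 0, 0, -1]
    - [0, 0, 0, 0.0163, -1]
    - [0, 0, 0.071, 0, -1]
    - [0, 0, 0.071, 0, -1]
    - [0, 0, 0.071, 0, -1]
    - [0, 0, 0.071, 0, -1]
    - [0, 0, 0, 0, -1]

```text
clock: 4.15
tcp_pos: [0.5011, -0.2336, 0.095]
tcp_rot: [-0.003, 0.678, 0.735, -0.001]
ft_force: [0.4, 0.7, -0.4]
grip_width: 0.0852
finger_force: 0.0
```

```bash
python3 - <<'E'
from h import *
plan(.503,-.2347,.097,.081)
E
```

```text
pos [ 0.5011 -0.2336  0.095 ] psi_y 0.081 d units [-0.003   0.0044 -0.0049] yaw units 0.0 tilt [ 0.0034 -0.0045 -1.    ]
```

Now I'll correct, grip and lift.

Emit:
arm_command:
  motion:
    - [-0.003, 0.0044, -0.004, 0, -1]
    - [0, 0, 0, 0, 1]
    - [0, 0, 0, 0, 1]
    - [0, 0, 0, 0, 1]
    - [0, 0, 0, 0, 1]
    - [0, 0, 0, 0, 1]
    - [0, 0, 0, 0, 1]
    - [0, 0, 0, 0, 1]
    - [0, 0, 0, 0, 1]

```text
clock: 5.28
tcp_pos: [0.5051, -0.2362, 0.0994]
tcp_rot: [0.0, 0.679, 0.735, -0.0]
ft_force: [-2.2, 0.3, 5.2]
grip_width: 0.0205
finger_force: 59.2
```

The handle is gripped. I'll lift it and carry it towards the gap.

Emit:
arm_command:
  motion:
    - [0, 0, -0.05, 0, 1]
    - [0, 0, -0.065, 0, 1]
    - [0, 0, -0.065, 0, 1]
    - [0, 0, -0.065, 0, 1]
    - [0, 0, -0.06, 0, 1]
    - [0, 0, 0, 0, 1]
    - [0, 0, 0, 0, 1]
    - [0.0925, 0, 0, 0, 1]
    - [0.0925, 0, 0, 0, 1]
    - [0.0925, 0, 0, 0, 1]
    - [0.0925, 0, 0, 0, 1]
    - [0.0925, 0, 0, 0, 1]
    - [0.0925, 0, 0, 0, 1]
    - [0.0925, 0, 0, 0, 1]
    - [0.0925, 0, 0, 0, 1]
    - [0, 0, 0, -0.0143, 1]
    - [0, 0, 0, 0, 1]

```text
clock: 7.4
tcp_pos: [0.4807, 0.0595, 0.2195]
tcp_rot: [-0.001, 0.662, 0.75, -0.001]
ft_force: [0.3, 0.4, -0.7]
grip_width: 0.0206
finger_force: 58.8
```

```bash
python3 - <<'E'
from h import *
plan(.480,.059,.22,.126)
im,p=shot('wrist','w2.png');s=get_state(); print(s['ft_force'],s['grip_width'],proj(p,[.4695,.0886,.092]))
E
```

```text
pos [0.4807 0.0595 0.2195] psi_y 0.1246 d units [-0.001  -0.0019 -0.0012] yaw units -0.0005 tilt [ 4.0e-04 -2.6e-03 -1.0e+00]
[-0.17771272 -1.02132182 -1.71433967] 0.020018091537189312 [309.19513477 180.20276188]
```

View pics/w2.png

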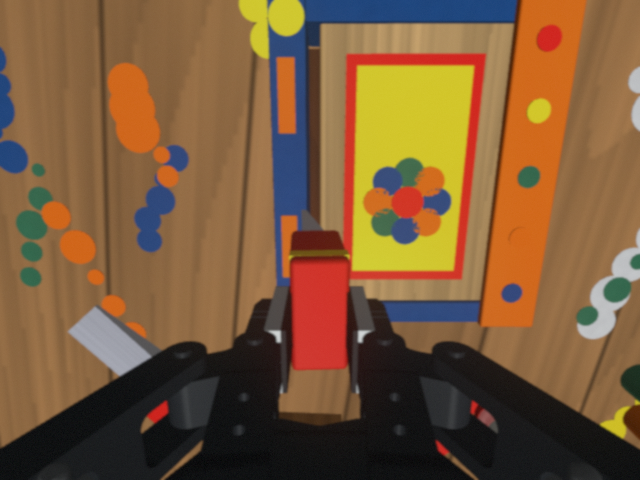

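The wrist picture shows the rail's inner edge near column 308 and the leaf edge near column 321 (rows 50–200). The feeler's blade tip is at about (305,212). Next I'll fit lines to the edges.

```bash
python3 - <<'E'
from h import *
im=cv2.cvtColor(cv2.imread('pics/w2.png'),cv2.COLOR_BGR2RGB).astype(int);p=camera_params('wrist');s=get_state()
print([tuple(im[100,u]) for u in range(300,328,2)])
O,I,L=[],[],[]
for v in range(55,195,4):
    r=im[v]; blue=(r[:,2]>r[:,0]+40)
    b=[u for u in range(255,320) if blue[u]]
    if not b: continue
    I.append(onz(p,max(b)+.5,v,.092)); 
    O.append(onz(p,min(b)-.5,v,.092))
    l=[u for u in range(max(b)+2,345) if r[u].sum()>330]
    if l: L.append(onz(p,l[0]-.5,v,.089))
ex=np.array([np.cos(.126),np.sin(.126)]);ey=np.array([-ex[1],ex[0]])
def fit(A):
    A=np.array(A)[:,:2]; x=A@ex;y=A@ey
    k=np.ones(len(x),bool)
    for _ in range(4):
        c=np.polyfit(y[k],x[k],1); e=abs(x-np.polyval(c,y)); k=e<max(.0006,2*np.median(e))
    return c,k.sum(),e[k].max()
t=np.array([.4695,.0886]); ty=t@ey
for n,A in(('outer',O),('inner',I),('leaf',L)):
    c,k,e=fit(A); print(n,'slope',c[0].round(4),'x at mid',np.polyval(c,ty).round(5),k,e.round(5))
col=[tuple(im[v,420]) for v in range(14,32,2)];print(col)
v=[v for v in range(10,40) if im[v,420,2]>im[v,420,0]+40][-1]; P=onz(p,420,v+.5,.092)[:2]; print('side rail inner y',P@ey,'mid y',P@ey-.101,'ty',ty)
tc=np.array(s['tcp_pos'])[:2];print('tcp x,y',tc@ex,tc@ey)
E
```

```text
[(np.int64(47), np.int64(70), np.int64(119)), (np.int64(46), np.int64(70), np.int64(117)), (np.int64(48), np.int64(69), np.int64(111)), (np.int64(42), np.int64(48), np.int64(71)), (np.int64(52), np.int64(45), np.int64(54)), (np.int64(77), np.int64(51), np.int64(37)), (np.int64(84), np.int64(54), np.int64(37)), (np.int64(85), np.int64(54), np.int64(36)), (np.int64(83), np.int64(53), np.int64(34)), (np.int64(83), np.int64(56), np.int64(37)), (np.int64(124), np.int64(96), np.int64(63)), (np.int64(167), np.int64(135), np.int64(89)), (np.int64(174), np.int64(142), np.int64(97)), (np.int64(164), np.int64(134), np.int64(92))]
outer slope 0.0018 x at mid 0.45102 35 0.00035
inner slope 0.0008 x at mid 0.47517 35 0.00037
leaf slope 0.0013 x at mid 0.48548 35 0.0
[(np.int64(34), np.int64(71), np.int64(125)), (np.int64(34), np.int64(72), np.int64(127)), (np.int64(33), np.int64(70), np.int64(126)), (np.int64(30), np.int64(65), np.int64(115)), (np.int64(68), np.int64(71), np.int64(83)), (np.int64(171), np.int64(142), np.int64(101)), (np.int64(191), np.int64(156), np.int64(106)), (np.int64(191), np.int64(157), np.int64(108)), (np.int64(189), np.int64(155), np.int64(105))]
side rail inner y 0.13325672234993652 mid y 0.03225672234993651 ty 0.028897028398530776
tcp x,y 0.4845218300689209 -0.0018228148692791962
```

```bash
python3 - <<'E'
from h import *
p=camera_params('wrist');ex=np.array([np.cos(.126),np.sin(.126)]);ey=np.array([-ex[1],ex[0]])
for n,x,y in(('flat+15',.4785,.0147),('tap+15',.4815,.0147),('flat-15',.4785,-.0153)):
    X=ex*x+ey*y; print(n,proj(p,[*X,.128]), 'top',proj(p,[*X,.2]))
im=cv2.imread('pics/w2.png')[190:265,270:370]; cv2.imwrite('pics/c2.png',cv2.resize(im,None,fx=8,fy=8,interpolation=cv2.INTER_CUBIC))
E
```

```text
flat+15 [309.96423712 208.84079008] top [306.24337599 240.34103566]
tap+15 [314.52252956 208.83294431] top [312.46292901 240.33207439]
flat-15 [310.35127686 252.11753325] top [306.92249743 297.39672094]
```

View pics/c2.png

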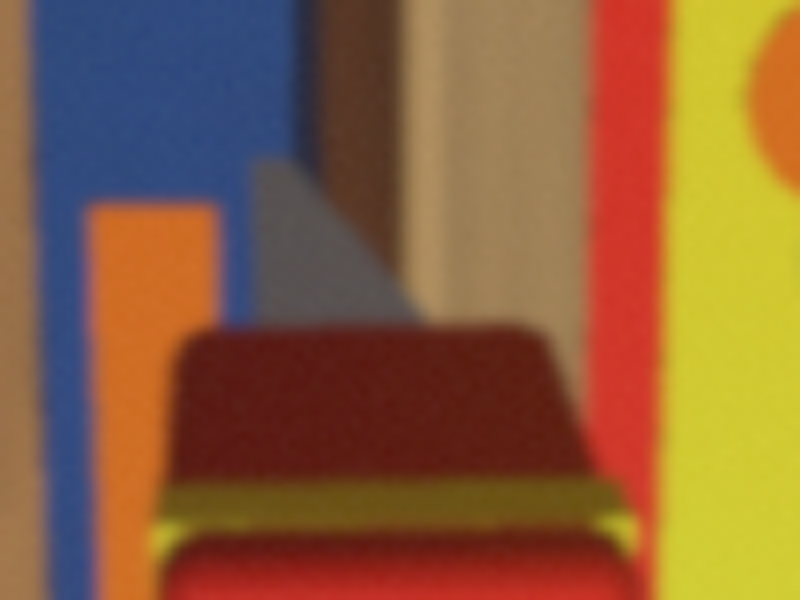

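The crop shows the blade tip's corners at (302,210) and (307,210). That is about 5 mm nearer the rail than the TCP predicts, a lean of about 3°. The tip therefore needs to move about +6 mm in x. I'll shift, lower to just above the rail and look again.

Emit:
arm_command:
  motion:
    - [0.026, 0.0048, 0, 0, 1]
    - [0.026, 0.0048, 0, 0, 1]
    - [0.0255, 0.0049, 0, 0, 1]
    - [0, 0, 0.035, 0, 1]
    - [0, 0, 0.035, 0, 1]
    - [0, 0, 0, 0, 1]

```text
clock: 8.2
tcp_pos: [0.482, 0.0902, 0.191]
tcp_rot: [-0.001, 0.662, 0.749, -0.001]
ft_force: [-0.1, 0.6, -1.1]
grip_width: 0.0203
finger_force: 58.7
```

```bash
python3 - <<'E'
from h import *
plan(.480,.059,.22,.126)
p=camera_params('wrist');im,_=shot('wrist','w3.png');s=get_state(); print(s['ft_force'],s['tcp_pos'])
ex=np.array([np.cos(.126),np.sin(.126)]);ey=np.array([-ex[1],ex[0]])
tc=np.array(s['tcp_pos']);print('tcp',tc[:2]@ex,tc[:2]@ey)
for n,x,y,z in(('jamb+40',.4755,.0712,.092),('leaf+40',.4855,.0712,.089),('tipflat+15',.479,.0465,tc[2]-.0914),('tiptap',.482,.0465,tc[2]-.0914)): print(n,proj(p,[*(ex*x+ey*y),z]))
c=im[120:250,250:400]; cv2.imwrite('pics/c3.png',cv2.cvtColor(cv2.resize(c,None,fx=5,fy=4,interpolation=cv2.INTER_CUBIC),cv2.COLOR_RGB2BGR))
E
```

```text
pos [0.482  0.0902 0.191 ] psi_y 0.1238 d units [-0.0768 -0.0149 -0.0725] yaw units -0.0007 tilt [ 2.e-04 -4.e-03 -1.e+00]
[-0.42226526  0.04568594 -1.31169804] [0.48265688 0.0902162  0.19188982]
tcp 0.490167799609783 0.028847027490257006
jamb+40 [297.99876951 168.11543074]
leaf+40 [313.28805515 167.58628148]
tipflat+15 [303.26363816 207.63605955]
tiptap [307.84755237 207.6307702 ]
```

View pics/c3.png

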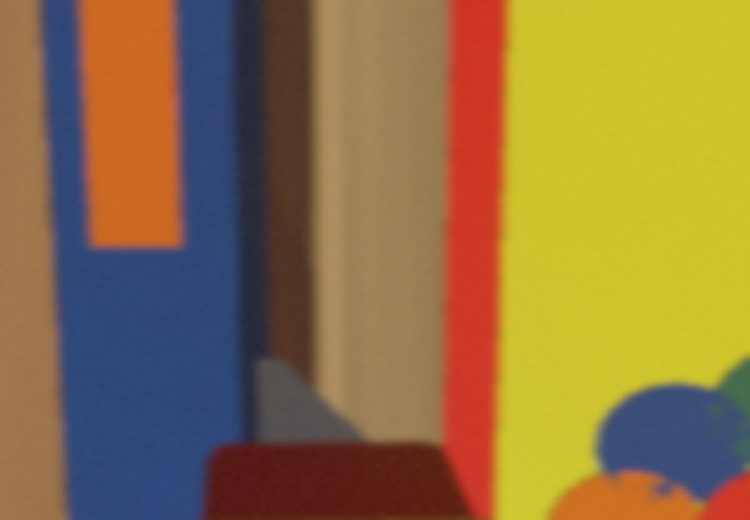

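The crop shows the rail edge at column 298, the leaf at 312.6 and the blade tip at 301–305.6, so the tip is over the gap, which is about 9.5 mm wide. I'll lower it gently.

Emit:
arm_command:
  motion:
    - [0, 0.0015, 0.01, 0, 1]
    - [0, 0, 0.0125, 0, 1]
    - [0, 0, 0.0125, 0, 1]
    - [0, 0, 0.0125, 0, 1]
    - [0, 0, 0.0125, 0, 1]
    - [0, 0, 0, 0, 1]
    - [0, 0, 0, 0, 1]

```text
clock: 9.12
tcp_pos: [0.4841, 0.0906, 0.169]
tcp_rot: [-0.0, 0.662, 0.75, -0.0]
ft_force: [-0.1, 0.6, -1.3]
grip_width: 0.0202
finger_force: 58.8
```

```bash
python3 - <<'E'
from h import *
F=[]
for _ in range(4): get_image('side');F.append(get_state()['ft_force'])
print(np.mean(F,0),np.std(F,0)); plan(.482,.09,.14,.126)
E
```

```text
[-0.5785271  -0.04513385 -0.95527996] [0.36939815 0.35777222 0.14952865]
pos [0.4842 0.0906 0.1691] psi_y 0.1242 d units [-0.0008 -0.0056  0.0728] yaw units -0.0006 tilt [ 0.  0. -1.]
```

Emit:
arm_command:
  motion:
    - [0, 0, 0.0075, 0, 1]
    - [0, 0, 0.0075, 0, 1]
    - [0, 0, 0.0075, 0, 1]
    - [0, 0, 0, 0, 1]

```text
clock: 9.82
tcp_pos: [0.4832, 0.0905, 0.1593]
tcp_rot: [-0.001, 0.662, 0.75, -0.001]
ft_force: [-2.9, -0.9, -1.0]
grip_width: 0.02
finger_force: 59.1
```

Emit:
arm_command:
  motion:
    - [0, 0, 0.005, 0, 1]
    - [0, 0, 0.005, 0, 1]
    - [0, 0, 0, 0, 1]

```text
clock: 10.2
tcp_pos: [0.4833, 0.0905, 0.1557]
tcp_rot: [-0.001, 0.662, 0.75, -0.001]
ft_force: [-5.6, -1.0, 2.1]
grip_width: 0.0203
finger_force: 59.9
```

Emit:
arm_command:
  motion:
    - [0, 0, 0.005, 0, 1]
    - [0, 0, 0, 0, 1]
    - [0, 0, 0, 0, 1]

```text
clock: 10.58
tcp_pos: [0.483, 0.0904, 0.1537]
tcp_rot: [-0.001, 0.662, 0.75, -0.001]
ft_force: [-6.0, -1.5, 3.0]
grip_width: 0.0203
finger_force: 60.1
```

The door is pressing toward -x with about 6 N, and the rail isn't touched yet. I'll shift towards the rail.

Emit:
arm_command:
  motion:
    - [0, -0.0025, 0, 0, 1]
    - [0, 0, 0, 0, 1]
    - [0, 0, 0, 0, 1]

```text
clock: 10.95
tcp_pos: [0.4826, 0.0904, 0.1537]
tcp_rot: [-0.0, 0.662, 0.75, -0.0]
ft_force: [-5.8, -0.2, 1.2]
grip_width: 0.0201
finger_force: 59.7
```

Emit:
arm_command:
  motion:
    - [0, -0.0015, 0, 0, 1]
    - [0, 0, 0, 0, 1]
    - [0, 0, 0, 0, 1]

```text
clock: 11.32
tcp_pos: [0.4824, 0.0904, 0.1538]
tcp_rot: [-0.0, 0.662, 0.75, -0.0]
ft_force: [-4.6, -1.2, -0.2]
grip_width: 0.0203
finger_force: 59.4
```

Emit:
arm_command:
  motion:
    - [0, -0.0025, 0, 0, 1]
    - [0, 0, 0, 0, 1]
    - [0, 0, 0, 0, 1]

```text
clock: 11.7
tcp_pos: [0.4819, 0.0903, 0.154]
tcp_rot: [0.0, 0.662, 0.75, 0.0]
ft_force: [-3.4, -0.5, -1.8]
grip_width: 0.0201
finger_force: 59.0
```

Emit:
arm_command:
  motion:
    - [0, -0.0015, 0, 0, 1]
    - [0, 0, 0, 0, 1]
    - [0, 0, 0, 0, 1]

```text
clock: 12.08
tcp_pos: [0.4815, 0.0902, 0.1542]
tcp_rot: [0.0, 0.662, 0.75, 0.0]
ft_force: [-2.1, -0.8, -2.2]
grip_width: 0.02
finger_force: 59.0
```

```bash
python3 - <<'E'
from h import *
F=[]
im,_=shot('wrist','w4.png')
for _ in range(4): get_image('side');s=get_state();F.append([*s['ft_force'],*s['ft_torque'],*s['tcp_pos']])
print(np.mean(F,0).round(4))
c=im[120:250,250:400]; cv2.imwrite('pics/c4.png',cv2.cvtColor(cv2.resize(c,None,fx=5,fy=4,interpolation=cv2.INTER_CUBIC),cv2.COLOR_RGB2BGR))
E
```

```text
[-1.8159 -0.2405 -1.5529 -0.0593  0.574  -0.0098  0.4815  0.0902  0.1542]
```

View pics/c4.png

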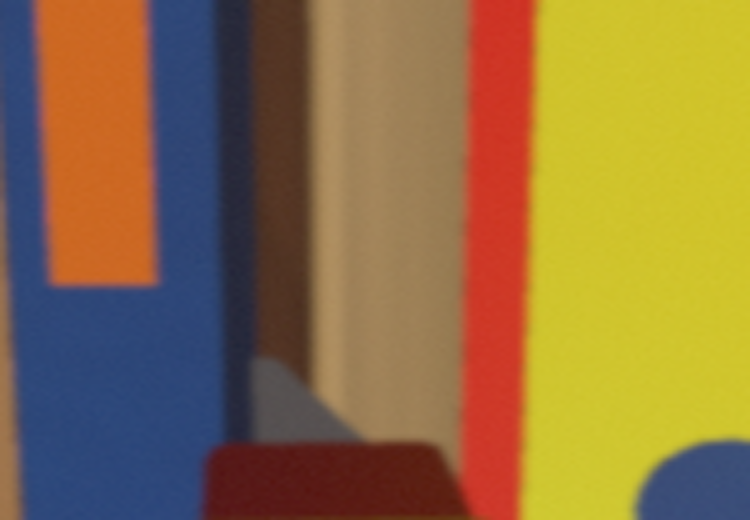

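The crop shows the tip inside the gap, at about (300.4,209.5). I'll compare that with the rail face at the same depth.

```bash
python3 - <<'E'
from h import *
p=camera_params('wrist')
ex=np.array([np.cos(.126),np.sin(.126)]);ey=np.array([-ex[1],ex[0]])
tc=np.array(get_state()['tcp_pos']);x,y=tc[:2]@ex,tc[:2]@ey; print(x,y,tc[2]-.0914)
for n,xx,yy,z in(('railtop',.4755,y+.0165,.092),('rail@tip',.4755,y+.0165,tc[2]-.0914),('pred tip',x-.006,y+.0165,tc[2]-.0914),('+1mm',x-.005,y+.0165,tc[2]-.0914)): print(n,proj(p,[*(ex*xx+ey*yy),z]).round(2))
im=cv2.imread('pics/w4.png').astype(int)[...,::-1]
for v in(150,180): print(v,[tuple(map(int,im[v,u])) for u in range(288,316,2)])
E
```

```text
0.4889592200847513 0.028971137407272203 0.06282611696877106
railtop [295.73 219.55]
rail@tip [298.25 209.01]
pred tip [309.6  208.99]
+1mm [311.12 208.99]
150 [(48, 71, 118), (46, 68, 116), (46, 65, 106), (40, 46, 67), (41, 41, 57), (41, 41, 56), (61, 47, 49), (81, 53, 38), (84, 54, 37), (84, 53, 34), (84, 54, 36), (86, 58, 38), (128, 100, 66), (167, 134, 89)]
180 [(46, 69, 118), (47, 68, 117), (45, 67, 109), (42, 49, 74), (38, 40, 58), (42, 41, 59), (48, 41, 53), (73, 49, 38), (78, 50, 33), (81, 51, 34), (85, 54, 36), (84, 55, 36), (122, 94, 61), (165, 132, 87)]
```

The tip is still about 1.7 mm off the rail. I'll shift towards the rail and go deeper. The plan is to release it lightly wedged, so it squares itself against the rail, and then press the handle's top down with shut fingers to about 8 N.

Emit:
arm_command:
  motion:
    - [0, -0.003, 0, 0, 1]
    - [0, -0.0015, 0, 0, 1]
    - [0, 0, 0, 0, 1]
    - [0, 0, 0, 0, 1]

```text
clock: 12.82
tcp_pos: [0.4797, 0.09, 0.1542]
tcp_rot: [0.0, 0.662, 0.75, 0.0]
ft_force: [-0.1, -0.4, -2.0]
grip_width: 0.0205
finger_force: 58.9
```

Emit:
arm_command:
  motion:
    - [0, 0, 0.005, 0, 1]
    - [0, 0, 0.005, 0, 1]
    - [0, 0, 0, 0, 1]
    - [0, 0, 0, 0, 1]

```text
clock: 13.32
tcp_pos: [0.4792, 0.09, 0.15]
tcp_rot: [-0.0, 0.662, 0.75, -0.0]
ft_force: [-0.2, -0.8, -1.1]
grip_width: 0.0202
finger_force: 58.9
```

Emit:
arm_command:
  motion:
    - [0, 0, 0.005, 0, 1]
    - [0, 0, 0.005, 0, 1]
    - [0, 0, 0, 0, 1]
    - [0, 0, 0, 0, 1]

```text
clock: 13.82
tcp_pos: [0.4791, 0.0899, 0.1459]
tcp_rot: [-0.0, 0.662, 0.75, -0.0]
ft_force: [-1.0, 0.2, -2.0]
grip_width: 0.02
finger_force: 58.9
```

Emit:
arm_command:
  motion:
    - [0, 0, 0.005, 0, 1]
    - [0, 0, 0, 0, 1]
    - [0, 0, 0, 0, 1]

```text
clock: 14.2
tcp_pos: [0.4791, 0.09, 0.144]
tcp_rot: [-0.0, 0.662, 0.75, -0.0]
ft_force: [-1.5, -0.5, 0.6]
grip_width: 0.0199
finger_force: 59.1
```

Emit:
arm_command:
  motion:
    - [0, -0.0025, 0, 0, 1]
    - [0, 0, 0, 0, 1]
    - [0, 0, 0, 0, 1]

```text
clock: 14.58
tcp_pos: [0.4786, 0.0899, 0.144]
tcp_rot: [0.0, 0.662, 0.75, 0.0]
ft_force: [0.3, 0.2, -1.3]
grip_width: 0.0202
finger_force: 58.8
```

Emit:
arm_command:
  motion:
    - [0, -0.0025, 0, 0, 1]
    - [0, 0, 0, 0, 1]
    - [0, 0, 0, 0, 1]

```text
clock: 14.95
tcp_pos: [0.478, 0.0898, 0.1442]
tcp_rot: [0.0, 0.662, 0.75, 0.001]
ft_force: [2.0, 0.4, -2.1]
grip_width: 0.0203
finger_force: 58.6
```

The rail is now touched at about 2 N. I'll go down slightly and release.

Emit:
arm_command:
  motion:
    - [0, -0.001, 0.005, 0, 1]
    - [0, 0, 0.0025, 0, 1]
    - [0, 0, 0, 0, 1]

```text
clock: 15.32
tcp_pos: [0.4778, 0.0897, 0.1417]
tcp_rot: [0.001, 0.662, 0.75, 0.001]
ft_force: [1.6, -0.3, 4.2]
grip_width: 0.0201
finger_force: 59.5
```

Emit:
arm_command:
  motion:
    - [0, 0, 0, 0, 0.3]
    - [0, 0, 0, 0, 0.3]
    - [0, 0, 0, 0, -1]
    - [0, 0, 0, 0, -1]
    - [0, 0, 0, 0, -1]
    - [0, 0, 0, 0, -1]
    - [0, 0, 0, 0, -1]

```text
clock: 16.2
tcp_pos: [0.4769, 0.0897, 0.141]
tcp_rot: [-0.0, 0.662, 0.75, 0.0]
ft_force: [-0.2, 0.1, -0.3]
grip_width: 0.0854
finger_force: 0.0
```

```bash
python3 - <<'E'
from h import *
im,_=shot('wrist','w5.png');s=get_state();print(s['tcp_pos'],s['ft_force'],s['clock'])
im2,_=shot('side','s5.png')
a=cv2.resize(im[60:460,150:500],(400,457));b=cv2.resize(im2[130:330,200:375],(400,457),interpolation=cv2.INTER_CUBIC)
cv2.imwrite('pics/c5.png',cv2.cvtColor(np.hstack([a,b]),cv2.COLOR_RGB2BGR))
E
```

```text
[0.47692059 0.08967532 0.14102287] [-0.37208674  0.25925363  0.15801768] 16.25
```

View pics/c5.png

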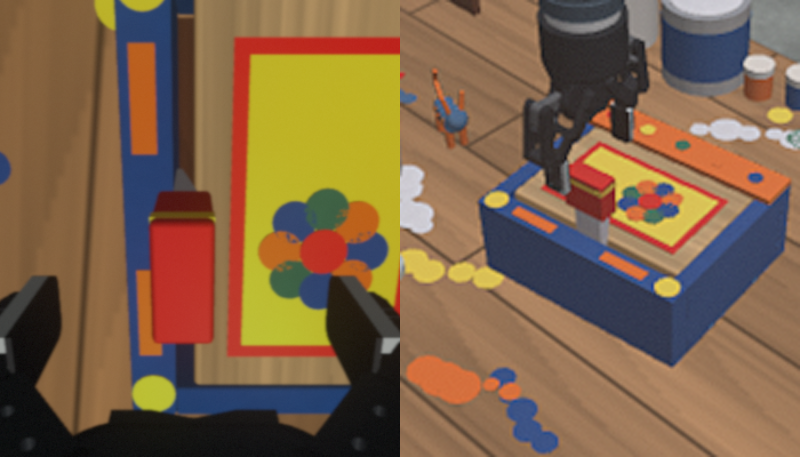

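The feeler stands upright by itself in the gap, with the fingers clear of it. The handle's top is at about wrist pixel (308,305). I'll rise, shut the fingers and find the centre of the top.

```bash
python3 - <<'E'
from h import *
p=camera_params('wrist');im=cv2.imread('pics/w5.png')[...,::-1].astype(int)
ex=np.array([np.cos(.126),np.sin(.126)]);ey=np.array([-ex[1],ex[0]])
sub=im[240:380,265:350]
m=((sub[...,0]>150)&(sub[...,1]<90)).astype('uint8')
c=max(cv2.findContours(m,0,1)[0],key=cv2.contourArea)+np.array([265,240])
for z in(.165,.170,.175):
    W=np.array([onz(p,*q[0],z)[:2]*1000 for q in c],np.float32);r=cv2.minAreaRect(W);C=np.array(r[0])/1000
    print(z,r[1],r[2],C@ex-.4755,C@ey-.031)
plan(*C,.21,.126)
E
```

```text
0.165 (20.84880256652832, 43.82061004638672) 6.9305524826049805 0.005127712725565059 -0.0006339299576408122
0.17 (20.093122482299805, 42.23222351074219) 6.9305806159973145 0.005277954842238364 0.0018972697186189907
0.175 (19.337379455566406, 40.64387130737305) 6.930544853210449 0.005428289703385769 0.004428473027558291
pos [0.4769 0.0897 0.141 ] psi_y 0.1241 d units [ 0.016  -0.0087 -0.1724] yaw units -0.0006 tilt [ 1.e-04  1.e-04 -1.e+00]
```

Emit:
arm_command:
  motion:
    - [0, 0, -0.04, 0, -1]
    - [0, 0, -0.07, 0, -1]
    - [0, 0, -0.07, 0, -1]
    - [0, 0, 0, 0, 1]
    - [0, 0, 0, 0, 1]
    - [0, 0, 0, 0, 1]
    - [0, 0, 0, 0, 1]
    - [0, 0, 0, 0, 1]
    - [0, 0, 0, 0, 1]

```text
clock: 17.42
tcp_pos: [0.4768, 0.0897, 0.2128]
tcp_rot: [-0.0, 0.662, 0.75, -0.0]
ft_force: [1.7, 0.6, 0.4]
grip_width: -0.0002
finger_force: 0.0
```

Emit:
arm_command:
  motion:
    - [0.004, -0.008, 0, 0, 1]
    - [0, 0, 0.045, 0, 1]
    - [0, 0, 0.045, 0, 1]
    - [0, 0, 0, 0, 1]
    - [0, 0, 0, 0, 1]

```text
clock: 18.05
tcp_pos: [0.4737, 0.0909, 0.1776]
tcp_rot: [0.0, 0.662, 0.75, 0.0]
ft_force: [0.9, -0.5, 0.3]
grip_width: -0.0
finger_force: 0.0
```

Emit:
arm_command:
  motion:
    - [0, 0, 0.005, 0, 1]
    - [0, 0, 0.005, 0, 1]
    - [0, 0, 0, 0, 1]
    - [0, 0, 0, 0, 1]

```text
clock: 18.55
tcp_pos: [0.4736, 0.0909, 0.1731]
tcp_rot: [0.0, 0.662, 0.75, 0.0]
ft_force: [-1.2, 0.2, 0.1]
grip_width: 0.0
finger_force: 0.0
```

Emit:
arm_command:
  motion:
    - [0, 0, 0.005, 0, 1]
    - [0, 0, 0, 0, 1]
    - [0, 0, 0, 0, 1]

```text
clock: 18.92
tcp_pos: [0.4735, 0.0909, 0.171]
tcp_rot: [-0.0, 0.662, 0.75, 0.0]
ft_force: [-0.7, 0.2, 0.1]
grip_width: -0.0002
finger_force: 0.0
```

Emit:
arm_command:
  motion:
    - [0, 0, 0.005, 0, 1]
    - [0, 0, 0, 0, 1]
    - [0, 0, 0, 0, 1]

```text
clock: 19.3
tcp_pos: [0.4735, 0.0909, 0.169]
tcp_rot: [-0.0, 0.662, 0.75, 0.0]
ft_force: [-0.1, -0.3, 0.7]
grip_width: -0.0001
finger_force: 0.0
```

Emit:
arm_command:
  motion:
    - [0, 0, 0.003, 0, 1]
    - [0, 0, 0, 0, 1]
    - [0, 0, 0, 0, 1]

```text
clock: 19.68
tcp_pos: [0.4735, 0.0908, 0.1678]
tcp_rot: [-0.0, 0.662, 0.75, 0.0]
ft_force: [0.3, 0.2, -0.7]
grip_width: 0.0002
finger_force: 0.0
```

Emit:
arm_command:
  motion:
    - [0, 0, 0.003, 0, 1]
    - [0, 0, 0, 0, 1]
    - [0, 0, 0, 0, 1]

```text
clock: 20.05
tcp_pos: [0.4735, 0.0908, 0.1666]
tcp_rot: [-0.0, 0.662, 0.75, 0.0]
ft_force: [-1.2, 0.6, 0.0]
grip_width: -0.0003
finger_force: 0.0
```

Emit:
arm_command:
  motion:
    - [0, 0, 0.003, 0, 1]
    - [0, 0, 0, 0, 1]
    - [0, 0, 0, 0, 1]

```text
clock: 20.42
tcp_pos: [0.4735, 0.0909, 0.1654]
tcp_rot: [-0.0, 0.662, 0.75, 0.0]
ft_force: [-0.3, -0.5, -0.3]
grip_width: 0.0002
finger_force: 0.0
```

Emit:
arm_command:
  motion:
    - [0, 0, 0.003, 0, 1]
    - [0, 0, 0, 0, 1]
    - [0, 0, 0, 0, 1]

```text
clock: 20.8
tcp_pos: [0.4735, 0.0909, 0.1642]
tcp_rot: [-0.0, 0.662, 0.75, 0.0]
ft_force: [0.4, 0.2, -0.2]
grip_width: 0.0
finger_force: 0.0
```

Emit:
arm_command:
  motion:
    - [0, 0, 0.003, 0, 1]
    - [0, 0, 0, 0, 1]
    - [0, 0, 0, 0, 1]

```text
clock: 21.18
tcp_pos: [0.4735, 0.0909, 0.163]
tcp_rot: [-0.0, 0.662, 0.75, 0.0]
ft_force: [0.0, 0.1, 0.5]
grip_width: 0.0002
finger_force: 0.0
```

Emit:
arm_command:
  motion:
    - [0, 0, 0.003, 0, 1]
    - [0, 0, 0, 0, 1]
    - [0, 0, 0, 0, 1]

```text
clock: 21.55
tcp_pos: [0.4735, 0.0909, 0.1618]
tcp_rot: [-0.0, 0.662, 0.75, 0.0]
ft_force: [-0.4, 0.9, -0.5]
grip_width: 0.0
finger_force: 0.0
```

Emit:
arm_command:
  motion:
    - [0, 0, 0.003, 0, 1]
    - [0, 0, 0, 0, 1]
    - [0, 0, 0, 0, 1]

```text
clock: 21.92
tcp_pos: [0.4735, 0.0909, 0.1606]
tcp_rot: [-0.0, 0.662, 0.75, 0.0]
ft_force: [0.1, -0.1, -0.3]
grip_width: -0.0
finger_force: 0.0
```

Emit:
arm_command:
  motion:
    - [0, 0, 0.002, 0, 1]
    - [0, 0, 0, 0, 1]
    - [0, 0, 0, 0, 1]

```text
clock: 22.3
tcp_pos: [0.4735, 0.0909, 0.1598]
tcp_rot: [-0.0, 0.662, 0.75, 0.0]
ft_force: [0.2, 0.2, -0.1]
grip_width: -0.0002
finger_force: 0.0
```

Emit:
arm_command:
  motion:
    - [0, 0, 0.003, 0, 1]
    - [0, 0, 0, 0, 1]
    - [0, 0, 0, 0, 1]

```text
clock: 22.68
tcp_pos: [0.4735, 0.0909, 0.1586]
tcp_rot: [-0.0, 0.662, 0.75, 0.0]
ft_force: [-0.1, 0.2, -0.1]
grip_width: -0.0004
finger_force: 0.0
```

Emit:
arm_command:
  motion:
    - [0, 0, 0.003, 0, 1]
    - [0, 0, 0, 0, 1]
    - [0, 0, 0, 0, 1]

```text
clock: 23.05
tcp_pos: [0.4735, 0.0908, 0.1574]
tcp_rot: [-0.0, 0.662, 0.75, 0.0]
ft_force: [-0.3, -0.7, 0.7]
grip_width: -0.0001
finger_force: 0.0
```

Emit:
arm_command:
  motion:
    - [0, 0, 0.003, 0, 1]
    - [0, 0, 0, 0, 1]
    - [0, 0, 0, 0, 1]

```text
clock: 23.42
tcp_pos: [0.4735, 0.0909, 0.1562]
tcp_rot: [-0.0, 0.662, 0.75, 0.0]
ft_force: [-0.6, -0.7, -0.4]
grip_width: 0.0003
finger_force: 0.0
```

```bash
python3 - <<'E'
from h import *
ex=np.array([np.cos(.126),np.sin(.126)]);ey=np.array([-ex[1],ex[0]])
p=camera_params('side');pw=camera_params('wrist')
def bb(im,x0,x1,y0,y1):
    s=im[y0:y1,x0:x1].astype(int); m=((s[...,0]>s[...,1]*2.2)&(s[...,0]>60)&(s[...,2]<80))
    n,l,st,c=cv2.connectedComponentsWithStats(m.astype('uint8')); k=1+np.argmax(st[1:,4]); return st[k][:4]+[x0,y0,0,0],st[k][4]
a=cv2.imread('pics/s5.png')[...,::-1]; print('s5',bb(a,262,300,190,240))
b,_=shot('side','s6.png'); print('s6',bb(b,262,300,190,240))
for zt in(.155,.16,.165,.17):
    q=[]
    for sx in(-1,1):
        for sy in(-1,1):
            for z in(zt,zt-.042):
                q.append(proj(p,[*(ex*(.4755+.0055+sx*.011)+ey*(.031+sy*.023)),z]))
    q=np.array(q);print(zt,q.min(0).round(1),q.max(0).round(1),'size',np.ptp(q,axis=0).round(1))
print(proj(p,get_state()['tcp_pos']))
E
```

```text
s5 (array([262, 211,  38,  20]), np.int32(218))
s6 (array([262, 201,  38,  30]), np.int32(380))
0.155 [270.5 202.3] [294.6 230.7] size [24.1 28.4]
0.16 [270.3 200.4] [294.5 229. ] size [24.2 28.5]
0.165 [270.2 198.6] [294.4 227.2] size [24.2 28.6]
0.17 [270.  196.8] [294.4 225.5] size [24.3 28.7]
[282.34998037 208.52180455]
```

```bash
python3 - <<'E'
from h import *
im,_=shot('wrist','w6.png'); im2=cv2.imread('pics/s6.png')[...,::-1]
a=cv2.resize(im[150:450,190:440],(400,480));b=cv2.resize(im2[170:242,255:315],(400,480),interpolation=cv2.INTER_CUBIC)
cv2.imwrite('pics/c6.png',cv2.cvtColor(np.hstack([a,b]),cv2.COLOR_RGB2BGR))
E
```

```text
(no output)
```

View pics/c6.png

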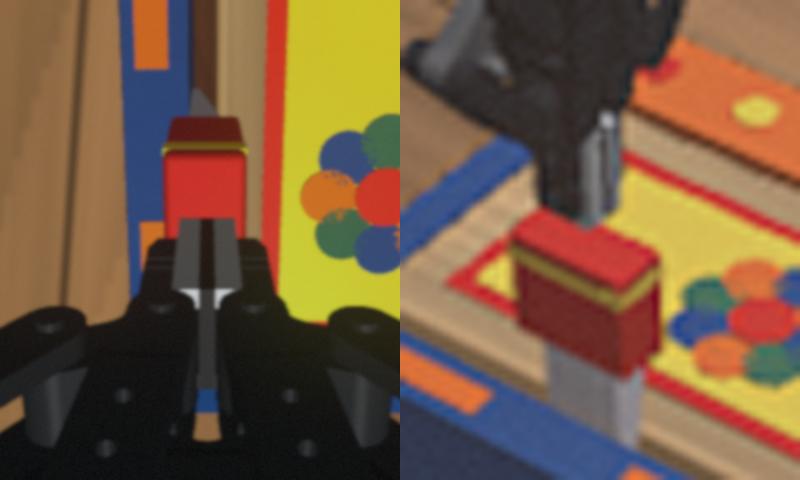

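The picture shows the shut fingertips centred over the handle and still several mm above it. In the side part, the fingertips are at about crop (590,222) and the handle's top is at (545–660, 210–285). I'll keep descending.

Emit:
arm_command:
  motion:
    - [0, 0, 0.004, 0, 1]
    - [0, 0, 0, 0, 1]
    - [0, 0, 0, 0, 1]

```text
clock: 23.9
tcp_pos: [0.4735, 0.0908, 0.1546]
tcp_rot: [-0.0, 0.662, 0.75, -0.0]
ft_force: [-0.6, 0.3, -0.3]
grip_width: 0.0003
finger_force: 0.0
```

Emit:
arm_command:
  motion:
    - [0, 0, 0.004, 0, 1]
    - [0, 0, 0, 0, 1]
    - [0, 0, 0, 0, 1]

```text
clock: 24.28
tcp_pos: [0.4735, 0.0909, 0.153]
tcp_rot: [-0.0, 0.662, 0.75, -0.0]
ft_force: [0.1, 0.3, 0.4]
grip_width: 0.0003
finger_force: 0.0
```

Emit:
arm_command:
  motion:
    - [0, 0, 0.003, 0, 1]
    - [0, 0, 0, 0, 1]
    - [0, 0, 0, 0, 1]

```text
clock: 24.65
tcp_pos: [0.4735, 0.0908, 0.1518]
tcp_rot: [-0.0, 0.662, 0.75, 0.0]
ft_force: [-0.1, -0.0, -0.5]
grip_width: -0.0
finger_force: 0.0
```

Emit:
arm_command:
  motion:
    - [0, 0, 0.003, 0, 1]
    - [0, 0, 0, 0, 1]
    - [0, 0, 0, 0, 1]

```text
clock: 25.02
tcp_pos: [0.4735, 0.0909, 0.1506]
tcp_rot: [-0.0, 0.662, 0.75, 0.0]
ft_force: [0.0, 0.4, -0.6]
grip_width: 0.0001
finger_force: 0.0
```

Emit:
arm_command:
  motion:
    - [0, 0, 0.004, 0, 1]
    - [0, 0, 0, 0, 1]
    - [0, 0, 0, 0, 1]

```text
clock: 25.4
tcp_pos: [0.4735, 0.0909, 0.149]
tcp_rot: [-0.0, 0.662, 0.75, 0.0]
ft_force: [0.1, 0.7, 0.7]
grip_width: 0.0001
finger_force: 0.0
```

Emit:
arm_command:
  motion:
    - [0, 0, 0.003, 0, 1]
    - [0, 0, 0, 0, 1]
    - [0, 0, 0, 0, 1]

```text
clock: 25.78
tcp_pos: [0.4735, 0.0909, 0.1478]
tcp_rot: [-0.0, 0.662, 0.75, 0.0]
ft_force: [0.1, 0.2, 0.3]
grip_width: 0.0004
finger_force: 0.0
```

Emit:
arm_command:
  motion:
    - [0, 0, 0.003, 0, 1]
    - [0, 0, 0, 0, 1]
    - [0, 0, 0, 0, 1]

```text
clock: 26.15
tcp_pos: [0.4735, 0.0908, 0.1466]
tcp_rot: [-0.0, 0.662, 0.75, 0.0]
ft_force: [-1.4, 1.0, -0.5]
grip_width: -0.0002
finger_force: 0.0
```

Emit:
arm_command:
  motion:
    - [0, 0, 0.003, 0, 1]
    - [0, 0, 0, 0, 1]
    - [0, 0, 0, 0, 1]

```text
clock: 26.52
tcp_pos: [0.4735, 0.0908, 0.1454]
tcp_rot: [-0.0, 0.662, 0.75, -0.0]
ft_force: [0.4, 0.4, 0.2]
grip_width: 0.0002
finger_force: 0.0
```

```bash
python3 - <<'E'
from h import *
a=cv2.imread('pics/s6.png')[...,::-1]; b,_=shot('side','s7.png')
for u in(276,282,285):
    for n,i in(('s6',a),('s7',b)): print(u,n,[(v,*map(int,i[v,u])) for v in range(197,216,2)])
print(proj(camera_params('side'),get_state()['tcp_pos']))
E
```

```text
276 s6 [(197, 41, 34, 34), (199, 39, 39, 42), (201, 155, 51, 45), (203, 198, 60, 55), (205, 201, 62, 58), (207, 158, 49, 46), (209, 119, 91, 46), (211, 114, 65, 45), (213, 108, 43, 38), (215, 108, 44, 39)]
276 s7 [(197, 44, 39, 40), (199, 37, 33, 32), (201, 32, 32, 31), (203, 48, 39, 37), (205, 178, 55, 50), (207, 161, 49, 47), (209, 119, 92, 48), (211, 114, 64, 41), (213, 104, 38, 34), (215, 108, 43, 38)]
282 s6 [(197, 86, 83, 82), (199, 71, 66, 67), (201, 69, 66, 66), (203, 93, 92, 91), (205, 204, 60, 54), (207, 200, 64, 59), (209, 195, 60, 56), (211, 102, 53, 39), (213, 124, 101, 49), (215, 106, 37, 37)]
282 s7 [(197, 85, 80, 80), (199, 72, 69, 69), (201, 74, 72, 71), (203, 63, 58, 57), (205, 64, 62, 61), (207, 109, 86, 84), (209, 206, 58, 54), (211, 100, 53, 39), (213, 126, 102, 50), (215, 105, 37, 35)]
285 s6 [(197, 86, 84, 85), (199, 92, 88, 89), (201, 86, 88, 95), (203, 187, 133, 92), (205, 198, 56, 55), (207, 198, 64, 59), (209, 199, 61, 57), (211, 178, 53, 50), (213, 120, 90, 47), (215, 119, 86, 46)]
285 s7 [(197, 85, 81, 81), (199, 93, 91, 89), (201, 96, 93, 93), (203, 102, 101, 101), (205, 99, 105, 106), (207, 150, 82, 81), (209, 206, 63, 58), (211, 181, 56, 53), (213, 110, 71, 41), (215, 120, 87, 46)]
[282.58824603 212.43920295]
```

The fingertips are still about 2–3 px (6–8 mm) above contact, and the handle hasn't moved. I'll continue.

Emit:
arm_command:
  motion:
    - [0, 0, 0.004, 0, 1]
    - [0, 0, 0, 0, 1]

```text
clock: 26.82
tcp_pos: [0.4736, 0.0909, 0.1439]
tcp_rot: [0.0, 0.662, 0.75, 0.0]
ft_force: [0.8, 0.2, 1.0]
grip_width: 0.0
finger_force: 0.7
```

Emit:
arm_command:
  motion:
    - [0, 0, 0.004, 0, 1]
    - [0, 0, 0, 0, 1]

```text
clock: 27.08
tcp_pos: [0.4737, 0.0909, 0.1424]
tcp_rot: [0.0, 0.662, 0.75, 0.0]
ft_force: [-0.4, 0.5, 3.5]
grip_width: -0.0002
finger_force: 2.0
```

Emit:
arm_command:
  motion:
    - [0, 0, 0.003, 0, 1]
    - [0, 0, 0, 0, 1]

```text
clock: 27.32
tcp_pos: [0.4737, 0.0909, 0.1413]
tcp_rot: [0.0, 0.662, 0.75, 0.0]
ft_force: [-1.0, 0.6, 4.5]
grip_width: -0.0001
finger_force: 2.6
```

Emit:
arm_command:
  motion:
    - [0, 0, 0.003, 0, 1]
    - [0, 0, 0, 0, 1]

```text
clock: 27.58
tcp_pos: [0.4737, 0.0909, 0.1403]
tcp_rot: [0.0, 0.662, 0.75, 0.0]
ft_force: [-1.3, -0.6, 7.2]
grip_width: 0.0
finger_force: 3.2
```

Emit:
arm_command:
  motion:
    - [0, 0, 0.001, 0, 1]
    - [0, 0, 0, 0, 1]
    - [0, 0, 0, 0, 1]

```text
clock: 27.95
tcp_pos: [0.4737, 0.0908, 0.1401]
tcp_rot: [0.0, 0.662, 0.75, 0.0]
ft_force: [-1.4, -0.6, 7.7]
grip_width: -0.0001
finger_force: 3.9
```

```bash
python3 - <<'E'
from h import *
F=[]
for _ in range(5): get_image('side');F.append(get_state()['ft_force'])
print(np.mean(F,0),get_state()['tcp_pos'])
E
```

```text
[-2.3008469  -0.1550621   8.03019177] [0.47370253 0.09084736 0.14008027]
```

The push is a steady 8.0 N. I'll lift straight off and check.

Emit:
arm_command:
  motion:
    - [0, 0, -0.01, 0, 1]
    - [0, 0, -0.03, 0, 1]
    - [0, 0, -0.1, 0, 1]
    - [0, 0, -0.1, 0, 1]
    - [0, 0, 0, 0, 1]
    - [0, 0, 0, 0, 1]
    - [0, 0, 0, 0, 1]
    - [0, 0, 0, 0, 1]

```text
clock: 29.2
tcp_pos: [0.4727, 0.0908, 0.2343]
tcp_rot: [-0.001, 0.662, 0.75, -0.001]
ft_force: [-0.8, -0.3, -0.0]
grip_width: -0.0001
finger_force: 0.0
```

```bash
python3 - <<'E'
from h import *
b,_=shot('side','s8.png'); a=cv2.imread('pics/s7.png')[...,::-1]; p=camera_params('wrist'); w,_=shot('wrist','w8.png')
for u in(276,282,288):
    for n,i in(('s7',a),('s8',b)): print(u,n,[(v,*map(int,i[v,u])) for v in range(201,232,3)])
ex=np.array([np.cos(.126),np.sin(.126)]);ey=np.array([-ex[1],ex[0]])
s=w.astype(int);m=((s[...,0]>150)&(s[...,1]<90)&(s[...,2]<90)).astype('uint8')
for c in cv2.findContours(m,0,1)[0]:
    if cv2.contourArea(c)<500: continue
    W=np.array([onz(p,*q[0],.157)[:2]*1000 for q in c],np.float32);r=cv2.minAreaRect(W);C=np.array(r[0])/1000
    print(r[1],r[2],'jamb x,y',C@ex-.4755,C@ey-.031)
print(get_state()['ft_force'],get_state()['clock'])
E
```

```text
276 s7 [(201, 32, 32, 31), (204, 109, 45, 41), (207, 161, 49, 47), (210, 124, 102, 49), (213, 104, 38, 34), (216, 107, 41, 36), (219, 104, 39, 36), (222, 147, 132, 111), (225, 166, 140, 113), (228, 118, 96, 71), (231, 55, 84, 141)]
276 s8 [(201, 182, 65, 56), (204, 196, 60, 56), (207, 200, 63, 58), (210, 99, 50, 37), (213, 112, 64, 40), (216, 109, 45, 39), (219, 106, 42, 37), (222, 108, 58, 47), (225, 168, 142, 113), (228, 116, 94, 69), (231, 54, 81, 138)]
282 s7 [(201, 74, 72, 71), (204, 63, 57, 58), (207, 109, 86, 84), (210, 158, 49, 47), (213, 126, 102, 50), (216, 105, 40, 35), (219, 106, 43, 38), (222, 105, 36, 30), (225, 107, 108, 110), (228, 108, 103, 105), (231, 110, 104, 105)]
282 s8 [(201, 217, 194, 86), (204, 193, 105, 60), (207, 197, 62, 57), (210, 200, 61, 56), (213, 114, 80, 44), (216, 113, 63, 42), (219, 108, 45, 40), (222, 109, 46, 41), (225, 104, 49, 47), (228, 105, 101, 102), (231, 108, 103, 104)]
288 s7 [(201, 176, 158, 103), (204, 190, 163, 94), (207, 199, 60, 55), (210, 201, 63, 58), (213, 143, 58, 45), (216, 140, 85, 47), (219, 133, 49, 44), (222, 128, 48, 42), (225, 129, 42, 36), (228, 140, 139, 143), (231, 142, 135, 140)]
288 s8 [(201, 216, 190, 84), (204, 217, 194, 85), (207, 193, 76, 57), (210, 198, 62, 56), (213, 207, 62, 60), (216, 155, 109, 56), (219, 133, 46, 40), (222, 127, 47, 41), (225, 129, 47, 41), (228, 125, 66, 64), (231, 134, 129, 132)]
(22.4298095703125, 45.13535690307617) 7.144752502441406 jamb x,y 0.0046741816481049026 -0.0015405903557044742
(73.95951843261719, 127.96681213378906) 7.107419490814209 jamb x,y 0.06009492671758204 0.016907477967096823
[ 0.12226153  0.00626688 -0.86837593] 29.3
```

```bash
python3 -c "
from workcell import *
print(close_job())"
```

```text
the job is handed in; nothing more can be done
None
```

I handed the job in at about 29 s: the feeler stands upright by itself near the middle of the near rail, pressed in with a measured 8 N; its force on the rail after release was not measured, and no verdict came back.

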